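# Hang the slotted hanger bracket on the stand's pin

## Robot

A 6-joint arm with a two-finger parallel gripper is mounted at the origin on a cart in front of the work surface, level with it; the furniture and walls round the work are solid. World frame = base frame: x ahead of the robot, y to its left, z up, the work surface at z = 0. Lengths are in mm, angles in rad, forces in N, time in s.
With the tool pointing down it reaches from about 350 to 975 mm from the base axis. Payload 17.4 kg.
Tool frame: the origin (TCP) lies midway between the tips of the shut fingers; the grasp point (between the pads) lies 19 mm behind it (robot.grip_point_offset is the distance from the TCP to the grasp point, in mm); z points along the fingers, y is the line along which they close (so a half turn about z gives the same grasp; the last joint's range is limited). The gripper opens to 85 mm and grips with 20 to 120 N. Pads are 22 mm wide; open, the fingers measure 114 mm over their backs; the gripper's body (76 mm by 85 mm) begins 54 mm behind the grasp point. The pads swing forward as they close: fully open they stand 13 mm farther back than shut.
Start: joints at [1.293, 0.116, 1.442, -0, 1.584, -0.038], TCP at [160.326, 655.689, 231.303] pointing down, gripper open.
Joint ranges: [-2.83, 2.83], [-0.83, 2.19], [0.07, 2.5], [-1.14, 4.28], [0.01, 3], [-2.97, 2.97]. Speed limits (rad/s): [1.89, 1.89, 2.22, 3.14, 3.14, 3.14].

## Interface

Orientations are given as a unit quaternion [w, x, y, z].
In Python, from cell import telemetry, optics, order, finder, robot gives the robot as it stands. The module is installed in compiled form; this text tells all that it offers.
- The arm moves only by the shell command python3 -m crank 'ROWS' [FORCE]. ROWS is JSON, a list of rows, each an object with "dr": the turn, a rotation vector about the tool's x, y, z in rad, a list of three; "xyz": the shift along the tool's x, y, z in m, a list of three; "jaw": the finger opening in m, from 0 to 0.0854. A call has exactly 5 rows; each row shifts and turns the commanded pose from where the row before left it, along the tool's axes as they then stand; what a row does not reach is not made up. A row lasts 1/12 s, in which the tool goes at most 41.7 mm and 7.16 degrees, less where a joint would pass 70% of its speed; a pose out of reach is approached as far as the arm can. A call with a gripper value outside its range is refused whole. The fingers move at their own pace and stop on an object; FORCE is the grip in N (left out, the last holds). Time passes only in rows, so rows that do not move let the fingers close, or fill a call up. It gives the time, the measured TCP pose, the force, the opening and the grip force at its end, in the units of the state.
- telemetry.read_state(): the state, without advancing time (a new reading comes with each control period).
- optics.get_image(name): name is "side" or "top"; returns a dict with "frame" (420x560x3 uint8, red, green, blue), "camera_matrix" (3x3 intrinsics, pixels), "k1" (the pictures are not rectified: a ray, as slopes to the right and down, at radius r is drawn at 1 + k1 r^2 times it, then the intrinsics apply), "T" (4x4, takes a point from camera to world coordinates). Camera axes: x right, y up, looking along -z (the intrinsics and any distortion apply to the point x, -y, -z); pixel columns grow to the right and rows downward; lengths in mm; the calibration is good to about 2 mm. A picture is of the moment at which its call begins. There is no depth.
- order.finish_job(): hands the job in; it is judged then, once.
Trained networks look in a picture, given as the dict that the camera call returned (one of the last four; its "shot" number tells which), for a name from the list of things; names that differ only in an ending like _2 or _b are one class to them, and where a whole thing is asked for, a point or a joint stands for the part that bears it (a point fixed in the world has none). Each returns a list of dicts, best first, with "p" (0 to 1); they miss things now and then, are a little off and sometimes report something else, mostly with a low value. They report only what shows in the picture. A call takes as long as a camera call.
- finder.boxes_of(name, picture): "pixel" ([column, row] in pixels, amid what is visible of it).
- finder.place_of(name, picture): "pixel" ([column, row] in pixels: a listed point, or the origin of a listed thing).
The state is a dict: "time_s": time; "joint_pos": joint angles; "joint_vel": joint speeds; "joint_torque": joint torques, N m; "ee_pos": TCP position; "ee_rot": TCP orientation; "contact_force": force on the tool from outside, world axes, zero at the start; "wrist_torque": the same for the moment, N m; "finger_gap": finger opening in mm; "gripper_force": force on a finger pad.
Only numpy, scipy, OpenCV 4.12 (cv2) and the standard library are available. Lean on these libraries where they do the work, as an engineer would, in place of code of your own. Each camera call takes 0.05 s, during which the arm holds its last target. There are 200 camera calls.

## Task

Of the two footed steel hanger brackets on the bench, take the one whose slot is open at the side and hang it on the level pin of the grey stand: the pin's end disc is too large to pass, so slide the slot sideways over the pin and let the bracket down until the pin sits up in the slot's pocket. Leave it hanging freely and upright, clear of the bench, and leave the bracket with the round hole standing where it is.

Things in the scene. Friction and masses are not known exactly. Their poses are not given: they have to be found in the camera images.
- slotted_hanger: Bracket to hang: upright dark steel plate 10 mm thick (x), 140 tall, 0.25 kg, on a foot 36 (x) by 72 (y) by 8 mm. Origin: centre of the foot's underside, z up. In mm: stem to z 38; slotted part 72 wide, z 38-100; grip tab 40 wide, z 100-140, pinched across x from above. Slot z 50-74, open at the +y edge, runs in to y -12; its mouth starts pointing roughly to world +y, towards the stand.
- slot_seat (a point): Peak of the pocket roof in the slotted bracket: x 0, y 0, 88 mm above the foot's underside; axes as the bracket's. The pocket (24 mm wide, y -12 to 12 mm) rises from the slot's inner end; its roof slopes 30 degrees to both sides, so it centres itself on the pin.
- holed_hanger: The other bracket, not to be used: same outline, size and foot, but with a closed round hole of 22 mm, centred 69 mm up, instead of the slot. Origin: centre of the foot's underside, z up, x the plate's normal. The two may stand in either order.
- pin_stand: Fixed grey stand. Origin on the bench below the pin's middle; x along the pin from free end to post, roughly world +x; z up. In mm: foot plate y -40 to 40, x -30 to 85, 12 high; post 22 wide, x 50-70, 125 tall. Level steel pin, diameter 8, axis 111 above the bench, free from x -50 to 46; at its free end, facing the robot, a stop disc of diameter 34, 5 thick, too large for slot or hole.
- pin_mid (a point): Point on the pin's axis midway along the pin, 111 mm above the bench; axes as the stand's. Hung, slot_seat lies about 5 mm above this axis and the bracket's foot about 28 mm above the bench.

How it is judged:
By the outcome, as a careful person would: the job done as asked, in the order asked, and still so for the second after the job is handed in, with the robot touching nothing.
It also fails if it takes over 48 s, if anything falls off the work surface, if the arm or the gripper's body presses on something with over 40 N, if the wrist force passes 120 N, or if a joint passes its speed limit or range.

## Working session

There is one attempt and no reset: what is moved stays moved. The work goes in short steps, Python scripts to look and compute and a shell command to move; the robot and the scene stay as the last step left them, time stands still between calls to the robot, and variables do not carry over. Pictures are saved under pics/ and viewed, at most 10 in all, crops included, and the job is handed in when it is done.

```bash
mkdir -p pics; cat > h.py <<'E'
import numpy as np, cv2
from cell import telemetry, optics, order, finder, robot
from scipy.spatial.transform import Rotation as R
def ray(pic,px):
    K=np.array(pic["camera_matrix"]);T=np.array(pic["T"])
    s=cv2.undistortPoints(np.array([[px]],float),K,np.array([pic["k1"],0,0,0.]))[0,0]
    d=T[:3,:3]@np.array([s[0],-s[1],-1]);return T[:3,3],d/np.linalg.norm(d)
def onz(pic,px,z):
    o,d=ray(pic,px);return o+d*(z-o[2])/d[2]
def tri(rs):
    A=0;b=0
    for o,d in rs:
        P=np.eye(3)-np.outer(d,d);A=A+P;b=b+P@o
    return np.linalg.solve(A,b)
def proj(pic,p):
    K=np.array(pic["camera_matrix"]);T=np.linalg.inv(np.array(pic["T"]))
    c=T[:3,:3]@p+T[:3,3];return cv2.projectPoints(np.array([[c[0],-c[1],-c[2]]]),np.zeros(3),np.zeros(3),K,np.array([pic["k1"],0,0,0.]))[0][0,0]
def save(pic,n): cv2.imwrite("pics/"+n,pic["frame"][:,:,::-1])
E
python3 - <<'E'
from h import *
np.set_printoptions(precision=1,suppress=True)
ps={n:optics.get_image(n) for n in("side","top")}
for n,p in ps.items():
    save(p,n+"0.png");print(n,np.array(p["T"]))
    for t in("slotted_hanger","slot_seat","holed_hanger","pin_stand","pin_mid"):
        for r in finder.place_of(t,p)[:3]:
            z={"slot_seat":88,"pin_mid":111}.get(t,0)
            print(n,t,round(r["p"],2),np.array(r["pixel"]),onz(p,r["pixel"],z))
s=telemetry.read_state();print(s["time_s"],s["ee_pos"],R.from_quat(np.roll(s["ee_rot"],-1)).as_matrix(),s["finger_gap"],robot.grip_point_offset)
E
```

```text
side [[   0.8    0.4   -0.4  101.4]
 [  -0.6    0.6   -0.6 -536.5]
 [  -0.     0.7    0.7  682.5]
 [   0.     0.     0.     1. ]]
side slot_seat 0.69 [368.3 265.4] [ 522.2 -269.1   88. ]
side holed_hanger 0.9 [323.6 254. ] [ 525.4 -144.7    0. ]
side pin_stand 0.9 [249.8 178.8] [540.5 188.6   0. ]
side pin_stand 0.6 [369.6 268.3] [ 580.8 -236.9    0. ]
side pin_mid 0.76 [245.3 144.8] [538.9 198.  111. ]
top [[   0.     1.    -0.1  379.6]
 [  -1.     0.    -0.   -32.8]
 [  -0.     0.1    1.  1121.3]
 [   0.     0.     0.     1. ]]
top slotted_hanger 0.63 [176.5 183.7] [530.9 191.8   0. ]
top slotted_hanger 0.59 [385.1 190.3] [ 528.2 -271.9    0. ]
top slot_seat 0.88 [391.1 188.3] [ 521.1 -265.6   88. ]
top holed_hanger 0.57 [329.2 192.3] [ 520.4 -147.2    0. ]
top pin_stand 0.84 [174.5 181.6] [535.5 196.5   0. ]
top pin_mid 0.85 [162.8 172.3] [538.4 198.5 111. ]
0.6 [160.3 655.7 231.3] [[-1.   0.2  0. ]
 [ 0.2  1.  -0. ]
 [-0.  -0.  -1. ]] 85.36920101966464 18.700000000000003
```

View pics/side0.png

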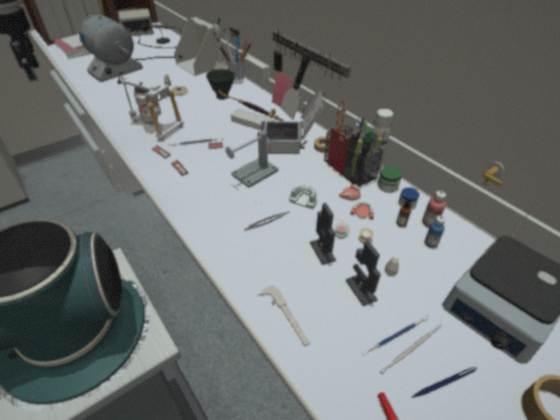

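View pics/top0.png

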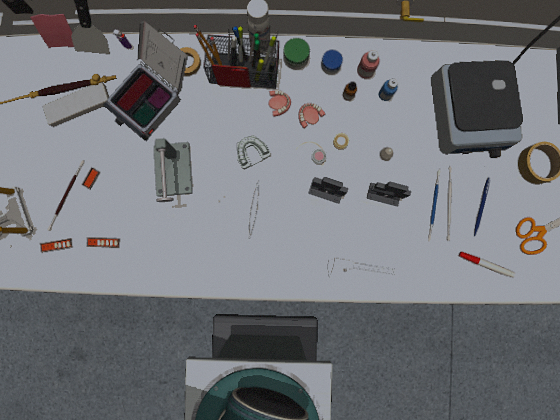

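The side view has the stand at about (262,160), one bracket at (323,235) and the other at (365,275). The top view has them at (327,188) and (389,192). I'll enlarge both to tell them apart and measure the yaws.

```bash
python3 - <<'E'
from h import *
s=cv2.imread("pics/side0.png")[190:310,290:410];t=cv2.imread("pics/top0.png")[130:215,145:215]
t2=cv2.imread("pics/top0.png")[165:215,300:420]
a=cv2.resize(s,(480,480),interpolation=cv2.INTER_CUBIC)
b=cv2.resize(t,(280,340),interpolation=cv2.INTER_CUBIC);c=cv2.resize(t2,(480,200),interpolation=cv2.INTER_CUBIC)
o=np.zeros((560,800,3),np.uint8);o[:480,:480]=a;o[:340,500:780]=b
o[350:550,320:800]=c
cv2.imwrite("pics/crop0.png",o)
E
```

```text
(no output)
```

View pics/crop0.png

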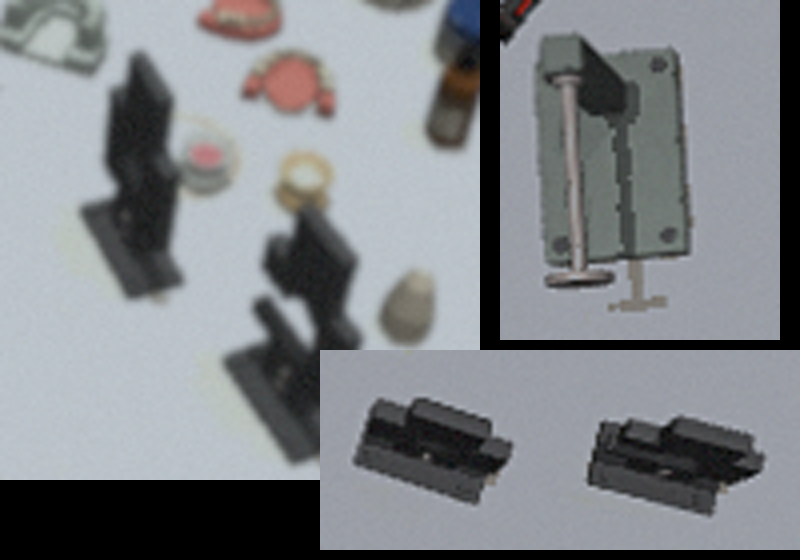

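```bash
python3 - <<'E'
from h import *
np.set_printoptions(precision=1,suppress=True)
t=optics.get_image("top");s=optics.get_image("side")
c=lambda x,y:(300+(x-320)/4-.4,165+(y-350)/4-.4)
b=lambda x,y:(145+(x-500)/4-.4,130+y/4-.4)
L=lambda a,z:[onz(t,q,z) for q in a]
def ang(n,a):
    d=a[1]-a[0];print(n,a[0],a[1],np.linalg.norm(d),np.degrees(np.arctan2(d[1],d[0])))
ang("footfront",L([c(714,514),c(588,485)],0))
ang("tab far",L([c(752,437),c(678,418)],140))
ang("holed foot",L([c(479,503),c(356,464)],0))
ang("pin",L([b(579,272),b(568,80)],111))
S={}
for nm,z in(("slot_seat",88),("pin_mid",111)):
    rs=[]
    for p in(t,s):
        r=finder.place_of(nm,p)
        if r: rs.append(ray(p,r[0]["pixel"]));print(nm,r[0]["p"],r[0]["pixel"],onz(p,r[0]["pixel"],z))
    print(nm,tri(rs))
# dark mask of slotted, tab top fit in top image
g=t["frame"].astype(int);sub=g[165:215,365:415].mean(2)
print(sub[10:42,:50:1].astype(int)[::2,::2])
E
```

```text
footfront [ 494.9 -301.3    0. ] [ 509.1 -230.5    0. ] 72.17507439102262 78.5908482587009
tab far [ 518.7 -286.5  140. ] [ 527.  -249.9  140. ] 37.598050434397855 77.27017730224459
holed foot [ 497.5 -170.     0. ] [ 517.4 -101.7    0. ] 71.18475657391518 73.81359167527083
pin [487.3 192.8 111. ] [584.8 203.4 111. ] 98.00150162214277 6.208645710732153
slot_seat 0.95 [368.9, 268.3] [ 517.9 -274.7   88. ]Traceback (most recent call last):
  File "<stdin>", line 19, in <module>
  File "h.py", line 14, in tri
    return np.linalg.solve(A,b)
           ~~~~~~~~~~~~~~~^^^^^
    r = gufunc(a, b, signature=signature)
    raise LinAlgError("Singular matrix")
numpy.linalg.LinAlgError: Singular matrix
```

The slotted bracket is the right-hand one: its mouth is open at the side in the crop near (265,280). It stands at about (519.5,-269) with yaw about -11.7°. The pin is at about (538.6,198.3) with yaw about 6.2°.

```bash
cat >> h.py <<'E'
def to(p,yaw):
    "shift (tool axes, mm, before turning), turn rotvec; tool y at yaw deg, z down"
    s=telemetry.read_state();M=R.from_quat(np.roll(s["ee_rot"],-1))
    c=np.cos(np.radians(yaw));n=np.sin(np.radians(yaw))
    y=np.array([c,n,0]);z=np.array([0,0,-1.]);G=R.from_matrix(np.c_[np.cross(y,z),y,z])
    d=np.array(p)-s["ee_pos"]
    print("t",s["time_s"],"pos",np.round(s["ee_pos"],1),"F",np.round(s["contact_force"],1),"gap",round(s["finger_gap"],1))
    print("shift now-axes",np.round(M.inv().apply(d),1),"shift goal-axes",np.round(G.inv().apply(d),1),"turn",np.round((M.inv()*G).as_rotvec(),4))
E
python3 -c "
from h import *
to([519.5,-269,240],-11.7)"
```

```text
t 0.8 pos [160.3 655.7 231.3] F [ 0.  -0.1  0.7] gap 85.5
shift now-axes [-568.5 -812.9   -8.7] shift goal-axes [-832.6  539.2   -8.7] turn [-0.      0.      1.5352]
```

```bash
for i in 1 2 3; do python3 -m crank '[{"dr":[0,0,0.1023],"xyz":[0,0,0],"jaw":0.085},{"dr":[0,0,0.1023],"xyz":[0,0,0],"jaw":0.085},{"dr":[0,0,0.1023],"xyz":[0,0,0],"jaw":0.085},{"dr":[0,0,0.1023],"xyz":[0,0,0],"jaw":0.085},{"dr":[0,0,0.1023],"xyz":[0,0,0],"jaw":0.085}]' 60 | tail -3; done
for i in 1 2 3 4 5 6 7; do python3 -m crank '[{"dr":[0,0,0],"xyz":[-0.0238,0.0154,0],"jaw":0.085},{"dr":[0,0,0],"xyz":[-0.0238,0.0154,0],"jaw":0.085},{"dr":[0,0,0],"xyz":[-0.0238,0.0154,0],"jaw":0.085},{"dr":[0,0,0],"xyz":[-0.0238,0.0154,0],"jaw":0.085},{"dr":[0,0,0],"xyz":[-0.0238,0.0154,0],"jaw":0.085}]' | tail -1; done
python3 -c "
from h import *
to([519.5,-269,240],-11.7)"
```

```text
contact_force: [0.0, 0.4, 0.2]
finger_gap: 85.1
gripper_force: 0.0
contact_force: [0.2, -0.2, 0.7]
finger_gap: 85.0
gripper_force: 0.0
contact_force: [-0.1, -0.5, 0.4]
finger_gap: 85.0
gripper_force: 0.0
gripper_force: 0.0
gripper_force: 0.0
gripper_force: 0.0
gripper_force: 0.0
gripper_force: 0.0
gripper_force: 0.0
gripper_force: 0.0
t 4.9667 pos [ 520.1 -270.5  231.3] F [ 0.5 -0.2  0.1] gap 85.2
shift now-axes [ 1.4 -0.9 -8.7] shift goal-axes [ 1.4 -0.9 -8.7] turn [0.0002 0.     0.0005]
```

```bash
python3 -m crank '[{"dr":[0,0,0],"xyz":[0.001,0,0.025],"jaw":0.085},{"dr":[0,0,0],"xyz":[0,0,0.025],"jaw":0.085},{"dr":[0,0,0],"xyz":[0,0,0.025],"jaw":0.085},{"dr":[0,0,0],"xyz":[0,0,0.025],"jaw":0.085},{"dr":[0,0,0],"xyz":[0,0,0.025],"jaw":0.085}]' | tail -3
python3 - <<'E'
from h import *
to([519.5,-269,106],-11.7)
t=optics.get_image("top");s=optics.get_image("side")
a=cv2.resize(t["frame"][150:240,340:440],(400,360),interpolation=cv2.INTER_CUBIC);b=cv2.resize(s["frame"][210:320,310:420],(396,360),interpolation=cv2.INTER_CUBIC)
cv2.imwrite("pics/c1.png",np.hstack([a,b])[:,:,::-1])
E
```

```text
contact_force: [0.1, 0.9, 0.6]
finger_gap: 84.8
gripper_force: 0.0
t 5.3833 pos [ 519.9 -268.1  105.2] F [0.1 0.9 0.6] gap 84.8
shift now-axes [-1.  -0.2 -0.8] shift goal-axes [-1.  -0.2 -0.8] turn [0.0002 0.0001 0.0005]
```

View pics/c1.png

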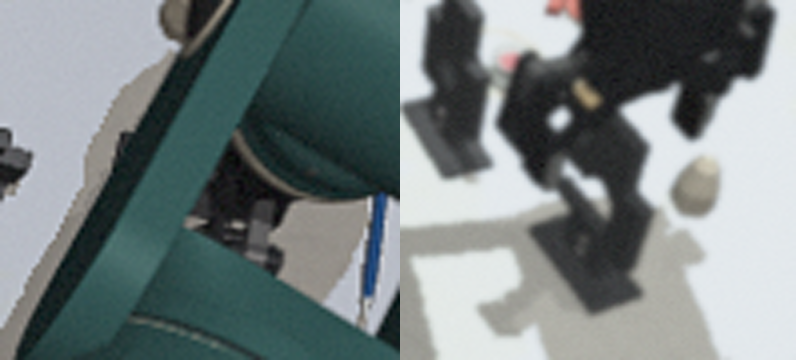

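The left crop shows the arm covering the bracket from above. The right crop shows the open fingers at (530,120) and (690,110) on either side of the tab at (610,150). I'll close the gripper.

```bash
for i in 1 2 3 4; do python3 -m crank '[{"dr":[0,0,0],"xyz":[0,0,0],"jaw":0},{"dr":[0,0,0],"xyz":[0,0,0],"jaw":0},{"dr":[0,0,0],"xyz":[0,0,0],"jaw":0},{"dr":[0,0,0],"xyz":[0,0,0],"jaw":0},{"dr":[0,0,0],"xyz":[0,0,0],"jaw":0}]' 50 | tail -3; done
```

```text
contact_force: [-0.0, -1.1, 0.6]
finger_gap: 24.9
gripper_force: 0.0
contact_force: [-2.2, 0.3, 6.6]
finger_gap: 9.4
gripper_force: 49.7
contact_force: [-1.2, 0.9, 4.9]
finger_gap: 9.2
gripper_force: 49.7
contact_force: [-1.2, 0.1, 5.9]
finger_gap: 9.2
gripper_force: 49.7
```

```bash
for i in 1 2; do python3 -m crank '[{"dr":[0,0,0],"xyz":[0,0,-0.017],"jaw":0},{"dr":[0,0,0],"xyz":[0,0,-0.017],"jaw":0},{"dr":[0,0,0],"xyz":[0,0,-0.017],"jaw":0},{"dr":[0,0,0],"xyz":[0,0,-0.017],"jaw":0},{"dr":[0,0,0],"xyz":[0,0,-0.017],"jaw":0}]' 70 | tail -3; done
python3 - <<'E'
from h import *
to([530,60,270],6.2)
s=optics.get_image("side")
b=cv2.resize(s["frame"][150:320,270:450],(720,600),interpolation=cv2.INTER_CUBIC)
cv2.imwrite("pics/c2.png",b[:,:,::-1])
for r in finder.place_of("slot_seat",s)[:2]: print(r,onz(s,r["pixel"],88+170))
print(proj(s,np.array([519.5,-269,258])))
E
```

```text
contact_force: [-0.0, -0.3, -3.0]
finger_gap: 9.2
gripper_force: 68.5
contact_force: [-0.4, 0.7, -4.5]
finger_gap: 8.9
gripper_force: 68.5
t 7.9833 pos [ 519.8 -268.   276.6] F [-0.4  0.7 -4.5] gap 8.9
shift now-axes [323.3 -56.3   6.7] shift goal-axes [325.   45.5   6.6] turn [-0.0009 -0.0004 -0.3117]
{'pixel': [384.6, 203.2], 'p': 0.71} [ 518.21046173 -271.19878216  258.        ]
{'pixel': [246.9, 146.1], 'p': 0.47} [426.42153681   3.40729596 258.        ]
[384.12101448 202.16259627]
```

View pics/c2.png

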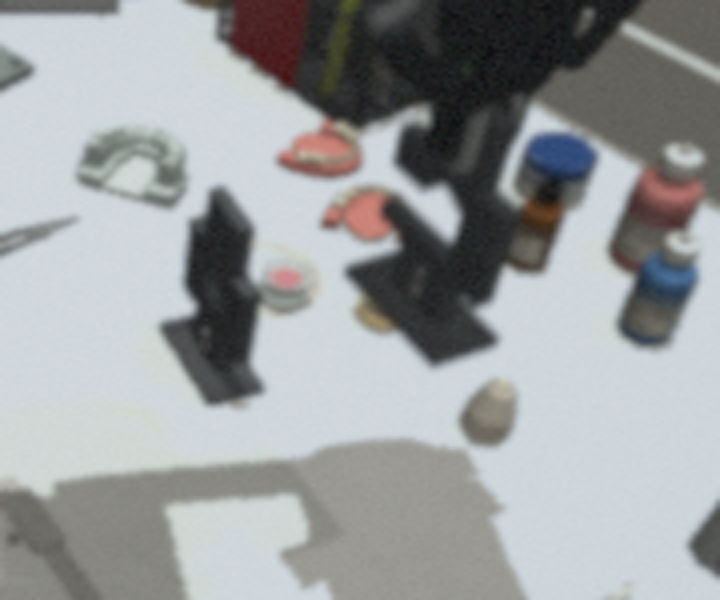

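The bracket hangs upright in the fingers, with its mouth at (410,200) facing the stand. The holed bracket at (215,300) is undisturbed. Next I turn it and carry it towards the stand.

```bash
python3 -m crank '[{"dr":[0,0,-0.0623],"xyz":[0,0,0],"jaw":0},{"dr":[0,0,-0.0623],"xyz":[0,0,0],"jaw":0},{"dr":[0,0,-0.0623],"xyz":[0,0,0],"jaw":0},{"dr":[0,0,-0.0623],"xyz":[0,0,0],"jaw":0},{"dr":[0,0,-0.0623],"xyz":[0,0,0],"jaw":0}]' | tail -3
for i in 1 2 3; do python3 -m crank '[{"dr":[0,0,0],"xyz":[0.0241,0.0046,0],"jaw":0},{"dr":[0,0,0],"xyz":[0.0241,0.0046,0],"jaw":0},{"dr":[0,0,0],"xyz":[0.0241,0.0046,0],"jaw":0},{"dr":[0,0,0],"xyz":[0.0241,0.0046,0],"jaw":0},{"dr":[0,0,0],"xyz":[0.0241,0.0046,0],"jaw":0}]' | tail -1; done
for i in 1; do python3 -m crank '[{"dr":[0,0,0],"xyz":[0,0,0.0244],"jaw":0},{"dr":[0,0,0],"xyz":[0,0,0.0244],"jaw":0},{"dr":[0,0,0],"xyz":[0,0,0.0244],"jaw":0},{"dr":[0,0,0],"xyz":[0,0,0.0244],"jaw":0},{"dr":[0,0,0],"xyz":[0,0,0.0244],"jaw":0}]' | tail -3; done
python3 - <<'E'
from h import *
np.set_printoptions(precision=1,suppress=True)
to([549.4,98.9,154],6.2)
t=optics.get_image("top");s=optics.get_image("side")
a=cv2.resize(t["frame"][110:230,140:260],(400,400),interpolation=cv2.INTER_CUBIC);b=cv2.resize(s["frame"][90:210,210:330],(400,400),interpolation=cv2.INTER_CUBIC)
cv2.imwrite("pics/c3.png",np.hstack([a,b])[:,:,::-1])
for nm,z in(("slot_seat",137),("pin_mid",111),("pin_stand",0)):
  for k,p in(("t",t),("s",s)):
    for r in finder.place_of(nm,p)[:2]: print(nm,k,r["p"],np.array(r["pixel"]),onz(p,r["pixel"],z))
for p in(t,s): print(proj(p,np.array([549.4,98.9,137])),proj(p,np.array([538.6,198.3,111])))
E
```

```text
contact_force: [-0.0, 0.3, -2.8]
finger_gap: 9.2
gripper_force: 68.6
gripper_force: 68.5
gripper_force: 68.5
gripper_force: 68.5
contact_force: [-0.3, -0.3, -3.2]
finger_gap: 9.1
gripper_force: 68.5
t 10.1667 pos [548.9  98.8 151.5] F [-0.3 -0.3 -3.2] gap 9.1
shift now-axes [ 0.1  0.5 -2.5] shift goal-axes [ 0.1  0.5 -2.5] turn [-0.  0.  0.]
slot_seat t 0.44 [210.3 166.8] [547.3  99.4 137. ]
slot_seat s 0.97 [271.9 157.4] [541.5  80.2 137. ]
slot_seat s 0.5 [321.9 254. ] [ 437.8 -221.5  137. ]
pin_mid t 0.85 [165.5 172. ] [539.1 193.1 111. ]
pin_mid s 0.73 [245.4 144.8] [539.1 197.9 111. ]
pin_stand t 0.83 [175.9 180.5] [538.1 193.5   0. ]
pin_stand t 0.72 [219.3 174.4] [554.   97.1   0. ]
pin_stand s 0.65 [250.1 176.2] [547.7 198.    0. ]
[210.6 165.7] [162.9 172.2]
[270.  152.7] [245.2 144.8]
```

View pics/c3.png

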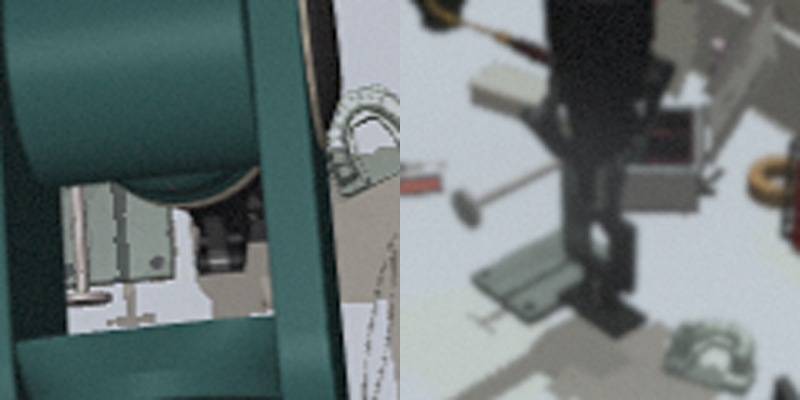

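The top crop shows the pin at (78,240) with its disc at (85,298), and the bracket to the right of it. The side crop shows the slot as a light patch at (600,235), with foot corners at about (610,335) and (645,320). I'll check the held height by projecting those corners.

```bash
python3 - <<'E'
from h import *
np.set_printoptions(precision=1,suppress=True)
s=optics.get_image("side");a=np.radians(6.2);X=np.array([np.cos(a),np.sin(a),0]);Y=np.array([-np.sin(a),np.cos(a),0])
f=lambda p:(proj(s,p)-[210,90])*400/120+[400,0]
for bz in(38,42,46,50):
  o=np.array([548.9,98.8,bz])
  print(bz,[f(o+X*x+Y*y+[0,0,z]) for x,y,z in((-18,-36,0),(18,-36,0),(-5,-12,50),(-5,0,88),(-5,36,38))])
print("pin/disc",[f(np.array([538.6,198.3,111])+X*x) for x in(-50,0,45)])
i=cv2.resize(s["frame"][140:200,255:300],(600,600*60//45),interpolation=cv2.INTER_CUBIC)[:,:,::-1]
i=cv2.resize(s["frame"][140:195,250:300],(540,594),interpolation=cv2.INTER_CUBIC)[:,:,::-1]
cv2.imwrite("pics/c4.png",cv2.convertScaleAbs(i,alpha=2.0))
E
```

```text
38 [array([615. , 343.9]), array([648.7, 323.5]), array([606.1, 271.7]), array([594.9, 224.1]), array([565.6, 256.2])]
42 [array([615., 340.]), array([648.8, 319.6]), array([606.1, 267.5]), array([594.8, 219.7]), array([565.4, 252.1])]
46 [array([615. , 336.1]), array([648.9, 315.7]), array([606. , 263.3]), array([594.7, 215.3]), array([565.2, 248. ])]
50 [array([615. , 332.1]), array([648.9, 311.8]), array([606. , 259.1]), array([594.7, 210.8]), array([565.1, 243.9])]
pin/disc [array([467.5, 207.2]), array([517.2, 182.6]), array([559.9, 161.5])]
```

View pics/c4.png

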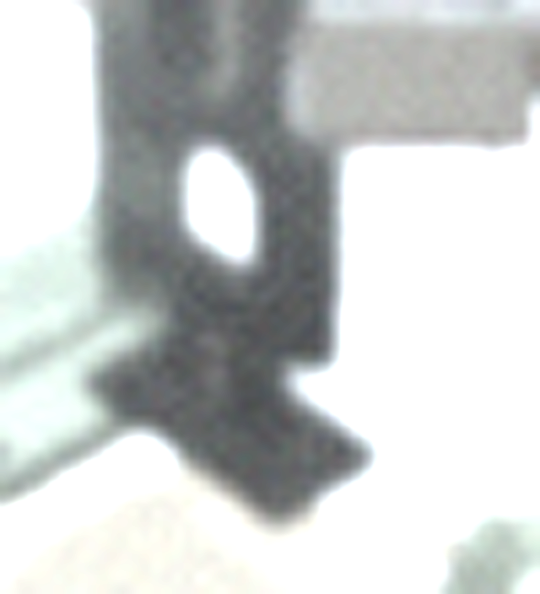

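```bash
python3 -m crank '[{"dr":[0,0,0],"xyz":[0.01,0,-0.002],"jaw":0},{"dr":[0,0,0],"xyz":[0.01,0,0],"jaw":0},{"dr":[0,0,0],"xyz":[0.01,0,0],"jaw":0},{"dr":[0,0,0],"xyz":[0.01,0,0],"jaw":0},{"dr":[0,0,0],"xyz":[0.01,0,0],"jaw":0}]' | tail -3
python3 -m crank '[{"dr":[0,0,0],"xyz":[0.008,0,0],"jaw":0},{"dr":[0,0,0],"xyz":[0.008,0,0],"jaw":0},{"dr":[0,0,0],"xyz":[0.008,0,0],"jaw":0},{"dr":[0,0,0],"xyz":[0.008,0,0],"jaw":0},{"dr":[0,0,0],"xyz":[0.008,0,0],"jaw":0}]' | tail -3
python3 - <<'E'
from h import *
np.set_printoptions(precision=1,suppress=True)
to([538.6,198.3,154],6.2)
s=optics.get_image("side")
print(finder.place_of("slot_seat",s)[:1],finder.place_of("pin_mid",s)[:1])
i=cv2.resize(s["frame"][110:185,215:290],(590,590),interpolation=cv2.INTER_CUBIC)[:,:,::-1]
cv2.imwrite("pics/c5.png",cv2.convertScaleAbs(i,alpha=2.0))
E
```

```text
contact_force: [0.1, -0.7, -3.2]
finger_gap: 9.3
gripper_force: 68.9
contact_force: [1.0, 0.3, -3.0]
finger_gap: 9.2
gripper_force: 68.9
t 11.45 pos [539.9 189.  156.3] F [ 1.   0.3 -3. ] gap 9.2
shift now-axes [ 9.4 -0.3  2.3] shift goal-axes [ 9.4 -0.3  2.3] turn [-0.  0. -0.]
[{'pixel': [249.0, 136.8], 'p': 0.88}] [{'pixel': [246.4, 141.9], 'p': 0.63}]
```

View pics/c5.png

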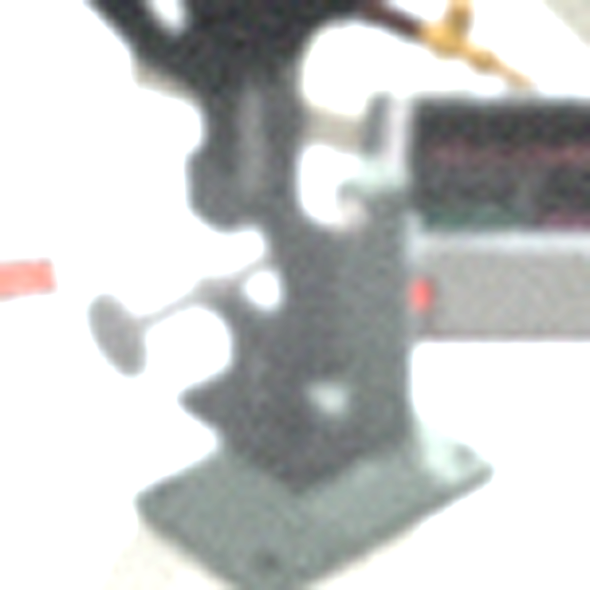

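The pin runs from its disc at (118,335) into the slot at about (255,270), with no contact force. I'll slide it the last 9 mm and then lower it.

```bash
python3 -m crank '[{"dr":[0,0,0],"xyz":[0.003,0,0.001],"jaw":0},{"dr":[0,0,0],"xyz":[0.003,0,0.001],"jaw":0},{"dr":[0,0,0],"xyz":[0.0034,0,0],"jaw":0},{"dr":[0,0,0],"xyz":[0,0,0],"jaw":0},{"dr":[0,0,0],"xyz":[0,0,0],"jaw":0}]' | tail -5
python3 -m crank '[{"dr":[0,0,0],"xyz":[0,0,0.003],"jaw":0},{"dr":[0,0,0],"xyz":[0,0,0.003],"jaw":0},{"dr":[0,0,0],"xyz":[0,0,0.003],"jaw":0},{"dr":[0,0,0],"xyz":[0,0,0.002],"jaw":0},{"dr":[0,0,0],"xyz":[0,0,0],"jaw":0}]' | tail -5
python3 -m crank '[{"dr":[0,0,0],"xyz":[0,0,0.001],"jaw":0},{"dr":[0,0,0],"xyz":[0,0,0.001],"jaw":0},{"dr":[0,0,0],"xyz":[0,0,0.001],"jaw":0},{"dr":[0,0,0],"xyz":[0,0,0.001],"jaw":0},{"dr":[0,0,0],"xyz":[0,0,0],"jaw":0}]' | tail -5
python3 - <<'E'
from h import *
to([538.6,198.3,133],6.2)
E
```

```text
ee_pos: [539.0, 197.6, 154.3]
ee_rot: [0.0, 0.668, 0.744, -0.0]
contact_force: [-0.7, 0.1, -2.3]
finger_gap: 9.3
gripper_force: 68.8
ee_pos: [538.8, 197.4, 142.6]
ee_rot: [-0.0, 0.668, 0.744, -0.0]
contact_force: [0.1, 0.9, -3.2]
finger_gap: 9.1
gripper_force: 68.8
ee_pos: [538.9, 197.6, 139.1]
ee_rot: [-0.0, 0.668, 0.744, -0.0]
contact_force: [0.3, -0.2, -2.9]
finger_gap: 9.0
gripper_force: 68.8
t 12.85 pos [538.9 197.6 139.1] F [ 0.3 -0.2 -2.9] gap 9.0
shift now-axes [ 0.8 -0.2  6.1] shift goal-axes [ 0.8 -0.2  6.1] turn [-0.0002 -0.     -0.0002]
```

```bash
python3 -m crank '[{"dr":[0,0,0],"xyz":[0,0,0.001],"jaw":0},{"dr":[0,0,0],"xyz":[0,0,0.001],"jaw":0},{"dr":[0,0,0],"xyz":[0,0,0.001],"jaw":0},{"dr":[0,0,0],"xyz":[0,0,0],"jaw":0},{"dr":[0,0,0],"xyz":[0,0,0],"jaw":0}]' | tail -5
python3 -m crank '[{"dr":[0,0,0],"xyz":[0,0,0.001],"jaw":0},{"dr":[0,0,0],"xyz":[0,0,0.0005],"jaw":0},{"dr":[0,0,0],"xyz":[0,0,0],"jaw":0},{"dr":[0,0,0],"xyz":[0,0,0],"jaw":0},{"dr":[0,0,0],"xyz":[0,0,0],"jaw":0}]' | tail -5
```

```text
ee_pos: [539.0, 197.5, 136.2]
ee_rot: [-0.0, 0.668, 0.744, -0.0]
contact_force: [0.9, 0.2, -3.1]
finger_gap: 8.9
gripper_force: 68.8
ee_pos: [539.0, 197.6, 134.9]
ee_rot: [0.0, 0.668, 0.744, 0.0]
contact_force: [-0.1, -1.1, -2.9]
finger_gap: 9.0
gripper_force: 69.0
```

```bash
for i in 1 2; do python3 -m crank '[{"dr":[0,0,0],"xyz":[0,0,0.0005],"jaw":0},{"dr":[0,0,0],"xyz":[0,0,0.0005],"jaw":0},{"dr":[0,0,0],"xyz":[0,0,0],"jaw":0},{"dr":[0,0,0],"xyz":[0,0,0],"jaw":0},{"dr":[0,0,0],"xyz":[0,0,0],"jaw":0}]' | tail -5; done
```

```text
ee_pos: [539.1, 197.7, 134.5]
ee_rot: [0.0, 0.668, 0.744, 0.0]
contact_force: [-2.1, 0.3, 6.3]
finger_gap: 8.4
gripper_force: 70.3
ee_pos: [539.3, 197.8, 134.4]
ee_rot: [0.0, 0.668, 0.744, 0.001]
contact_force: [-5.7, -0.9, 13.9]
finger_gap: 9.1
gripper_force: 71.5
```

The roof has met the pin: contact came at TCP z 134.5, against 133.2 expected. I'll ease the grip and open slowly.

```bash
python3 -m crank '[{"dr":[0,0,0],"xyz":[0,0,-0.0005],"jaw":0},{"dr":[0,0,0],"xyz":[0,0,0],"jaw":0},{"dr":[0,0,0],"xyz":[0,0,0],"jaw":0},{"dr":[0,0,0],"xyz":[0,0,0],"jaw":0},{"dr":[0,0,0],"xyz":[0,0,0],"jaw":0}]' 20 | tail -3
for j in 1 2; do python3 -m crank '[{"dr":[0,0,0],"xyz":[0,0,0],"jaw":0.012},{"dr":[0,0,0],"xyz":[0,0,0],"jaw":0.014},{"dr":[0,0,0],"xyz":[0,0,0],"jaw":0.016},{"dr":[0,0,0],"xyz":[0,0,0],"jaw":0.02},{"dr":[0,0,0],"xyz":[0,0,0],"jaw":0.024}]' | tail -3; done
for j in 1 2 3; do python3 -m crank '[{"dr":[0,0,0],"xyz":[0,0,0],"jaw":0.06},{"dr":[0,0,0],"xyz":[0,0,0],"jaw":0.06},{"dr":[0,0,0],"xyz":[0,0,0],"jaw":0.06},{"dr":[0,0,0],"xyz":[0,0,0],"jaw":0.06},{"dr":[0,0,0],"xyz":[0,0,0],"jaw":0.06}]' | tail -3; done
python3 - <<'E'
from h import *
to([538.6,198.3,133],6.2)
s=optics.get_image("side")
i=cv2.resize(s["frame"][110:185,215:290],(590,590),interpolation=cv2.INTER_CUBIC)[:,:,::-1]
cv2.imwrite("pics/c6.png",cv2.convertScaleAbs(i,alpha=2.0))
E
```

```text
contact_force: [-4.7, -0.4, 10.3]
finger_gap: 9.0
gripper_force: 70.6
contact_force: [-0.2, -0.9, -0.7]
finger_gap: 24.0
gripper_force: 0.0
contact_force: [0.7, -0.5, 0.1]
finger_gap: 23.9
gripper_force: 0.0
contact_force: [0.7, 0.9, 0.6]
finger_gap: 59.7
gripper_force: 0.0
contact_force: [-0.5, 0.8, -0.2]
finger_gap: 60.2
gripper_force: 0.0
contact_force: [-1.1, -0.6, -0.0]
finger_gap: 60.2
gripper_force: 0.0
t 17.0167 pos [539.  197.6 133.3] F [-1.1 -0.6 -0. ] gap 60.2
shift now-axes [ 0.7 -0.3  0.3] shift goal-axes [ 0.7 -0.3  0.3] turn [ 0.     -0.     -0.0002]
```

View pics/c6.png

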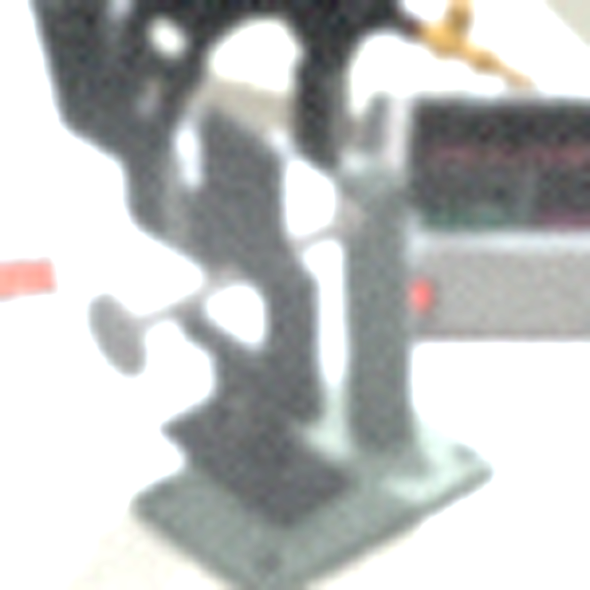

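The bracket hangs on the pin, which sits up in the pocket at about (240,285), and the foot is clear of the bench. The fingers are well off the tab, so I'll raise the arm and check from above.

```bash
for i in 1 2; do python3 -m crank '[{"dr":[0,0,0],"xyz":[0,0,-0.015],"jaw":0.06},{"dr":[0,0,0],"xyz":[0,0,-0.015],"jaw":0.06},{"dr":[0,0,0],"xyz":[0,0,-0.015],"jaw":0.06},{"dr":[0,0,0],"xyz":[0,0,-0.015],"jaw":0.06},{"dr":[0,0,0],"xyz":[0,0,-0.015],"jaw":0.06}]' | tail -3; done
for i in 1 2 3; do python3 -m crank '[{"dr":[0,0,0],"xyz":[0,0,0],"jaw":0.06},{"dr":[0,0,0],"xyz":[0,0,0],"jaw":0.06},{"dr":[0,0,0],"xyz":[0,0,0],"jaw":0.06},{"dr":[0,0,0],"xyz":[0,0,0],"jaw":0.06},{"dr":[0,0,0],"xyz":[0,0,0],"jaw":0.06}]' | tail -1; done
python3 - <<'E'
from h import *
to([538.6,198.3,283],6.2)
s=optics.get_image("side")
i=cv2.resize(s["frame"][110:260,210:350],(560,600),interpolation=cv2.INTER_CUBIC)[:,:,::-1]
cv2.imwrite("pics/c7.png",cv2.convertScaleAbs(i,alpha=2.0))
for r in finder.place_of("slot_seat",s)[:1]: print(r,onz(s,r["pixel"],116))
print(finder.place_of("holed_hanger",s)[:1])
E
```

```text
contact_force: [-0.4, 0.4, 0.1]
finger_gap: 60.1
gripper_force: 0.0
contact_force: [0.1, -1.1, -0.8]
finger_gap: 60.2
gripper_force: 0.0
gripper_force: 0.0
gripper_force: 0.0
gripper_force: 0.0
t 19.15 pos [539.  197.6 283.3] F [-0.   0.2  0. ] gap 60.3
shift now-axes [ 0.8 -0.3  0.3] shift goal-axes [ 0.8 -0.3  0.3] turn [ 0.     -0.     -0.0002]
{'pixel': [247.5, 144.0], 'p': 0.71} [541.78185481 191.27280044 116.        ]
[{'pixel': [321.6, 251.4], 'p': 0.71}]
```

View pics/c7.png

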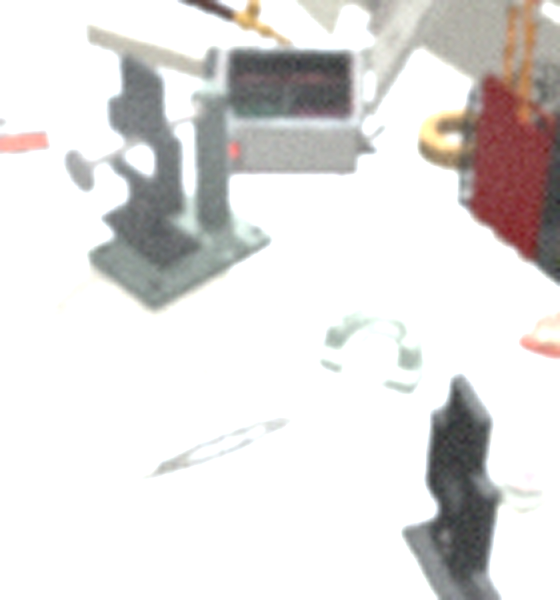

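The slotted bracket hangs upright on the pin at about (140,150), clear of the stand. The holed bracket at (460,490) still stands where it was, and the arm is well above both. I'm handing it in.

```bash
python3 -c "
from cell import order
print(order.finish_job())"
```

```text
the job is handed in; nothing more can be done
None
```

I hung the slotted bracket on the pin, where it sits upright and clear of the bench with the gripper away from it; the holed bracket was left standing in place, and I handed the job in at about 19 s of the 48 s allowed.

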